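# Pack a fragile wall vase in its foam tray

### The job

Pick up the thin-walled, flat-backed vase that lies on the table beside the foam tray and lay it in the tray's one free recess, the one with brown paper in it: flat on its back, neck in the narrow part, fully down, like the two already packed. It is fragile: pinch it with no more than 40 N from each finger and set it down gently, without dropping it, pressing it hard or knocking it against other pots. Leave the packed vases, the small pot and the bowl where they are.

Things in the scene. Friction and masses are not known exactly. Their poses are not given: they have to be found in the camera images.
- vase: the vase to pack (about 0.3 kg): flat-backed vase lying on its back, 130 mm long, cream flowers in relief on top; straight belly 54 wide, 40 high at x -40..+19; foot and shoulder 44 wide, 36 high, from -54 and to +31; neck 28 wide, 30 high, then lip 36 wide, 34 high, to +76. Origin on the underside below the centre of mass; x from foot to mouth, z up
- vase_mouth (a point): centre of the vase's mouth: x = +76 mm, z = +17 mm in its frame
- tray: white foam tray, fixed, 192 (x) x 304 (y) mm, rim 24 mm above the table, recess floors 8 mm above it. Three alike vase-shaped recesses at y = -95, 0, +95 mm, long axes along x: wide part (66 wide) from x = -71 to +26, narrow part (46 wide) on to +71. Foam between wide parts 29 wide. Origin: centre of the underside
- liner: thin sheet of brown paper lying in the free recess (which of the three varies), fixed. Origin on the recess floor where the vase's origin comes when it lies centred (about 6 mm play all round); x along the recess towards its narrow part, z up
- packed1: vase like the one to pack, already lying in another recess, 40 mm high, its origin as for the vase
- packed2: a second packed vase, the same
- small_pot: small pink succulent pot, 60 mm wide, 46 high, standing beyond the mouth of the vase to pack; origin under its centre
- bowl: teal bowl, 124 mm wide, 55 high, at the right; origin under its centre
Mind the look-alikes: they are no part of the job. Leave any orange or purple look-alike of the vase alone.

How it is judged:
At the end, for the whole second after the job is handed in: The vase lies flat on its back (0.08 rad), underside within 4 mm of the free recess's floor, origin within 10 mm lengthwise and 9 mm crosswise of the liner's, neck in the narrow part (0.2 rad), released and at rest; packed vases, small pot and bowl within 20 mm of their starts (x of vase in the frame of liner between -0.01 and 0.01 m and y of vase in the frame of liner between -0.009 and 0.009 m and z of vase in the frame of liner between -0.004 and 0.004 m and x of vase_mouth in the frame of liner above 0.055 m and angle between the x axis of vase and the x axis of liner, either way round below 0.2 rad and angle between vase's own z axis and vertical below 0.08 rad and linear speed of vase below 0.02 m/s and contact force between the fingers and vase below 0.2 N and distance of each of packed1, packed2, small_pot, bowl from where it was at the start of the episode below 0.02 m); the robot touches nothing.
It fails at once if the vase is dropped (moves faster than 0.4 m/s with no finger on it) (linear speed of vase above 0.4 m/s and contact force between the fingers and vase below 0.2 N).
It fails at once if the fingers press the vase with more than 100 N in all (both fingers added up) (contact force between the fingers and vase above 100 N).
It fails at once if the vase strikes or presses the tray or the table with more than 60 N (contact force between vase and tray above 60 N or contact force between vase and table above 60 N).
It fails at once if the vase knocks against another pot with more than 15 N (contact force between vase and packed1 above 15 N or contact force between vase and packed2 above 15 N or contact force between vase and small_pot above 15 N or contact force between vase and bowl above 15 N).
It fails at once if a packed vase, the small pot or the bowl is shifted by more than 20 mm (distance of any of packed1, packed2, small_pot, bowl from where it was at the start of the episode above 0.02 m).
It also fails if it takes over 43 s, if anything falls off the work surface, if the arm or the gripper's body presses on something with over 40 N, if the wrist force passes 120 N, or if a joint passes its speed limit or range.

### The arm

A 6-joint arm with a two-finger parallel gripper is mounted at the origin on the work surface. World frame = base frame: x ahead of the robot, y to its left, z up, the work surface at z = 0. Lengths are in m, angles in rad, forces in N, time in s.
With the tool pointing down it reaches from about 0.225 to 0.875 m from the base axis. Payload 3.4 kg.
Tool frame: the origin (TCP) lies on the centre line of the jaws, within the pads' length; the fingertips stand 17 mm ahead of it and the grasp point (between the pads) lies 2 mm behind it; z points along the fingers, y is the line along which they close (so a half turn about z gives the same grasp; the last joint's range is limited). The gripper opens to 85 mm and grips with 20 to 120 N. Pads are 22 mm wide; open, the fingers measure 114 mm over their backs; the gripper's body (76 mm by 85 mm) begins 54 mm behind the grasp point. The pads swing forward as they close: fully open they stand 13 mm farther back than shut.
Start: joints at [1.119, 0.276, 1.505, -0, 1.361, -0.121], TCP at [0.187, 0.544, 0.248] pointing down, gripper open.
Joint ranges: [-2.89, 2.89], [-0.75, 2.08], [0.22, 2.7], [-1.18, 4.32], [0.11, 2.71], [-2.7, 2.7]. Speed limits (rad/s): [2.57, 2.57, 3.14, 3.14, 3.14, 3.14].

### API

Orientations are given as a unit quaternion [w, x, y, z].
In Python, from rig import manip gives the robot as it stands.
- The arm moves only by the tool move_arm, never from a script. Its argument "steps" is one flat list of numbers, 7 for each row, row after row: the turn, a rotation vector about the world's x, y, z normalised to -1 to 1, where 1 is 360 degrees, then the shift along the world's x, y, z normalised to -1 to 1, where 1 is 1 m, then the opening, from -1 (shut) to 1 (fully open). A call has exactly 10 rows; each row is the pose to reach, as a shift and turn from the pose commanded when the call began, turning the shorter way round; what a row does not reach only later rows make up. A row lasts 1/10 s, in which the tool goes at most 50 mm and 8.59 degrees, less where a joint would pass 70% of its speed; a pose out of reach is approached as far as the arm can. A call with a number of a shift or a turn outside -1 to 1 is refused whole. A call with a gripper value outside its range is refused whole. The fingers move at their own pace and stop on an object; "squeeze" is the grip in N (left out, the last holds). Time passes only in rows, so rows that repeat a pose let the fingers close, or fill a call up. It gives the time, the measured TCP pose, the force, the opening and the grip force at its end, in the units of the state.
- manip.get_state(): the state, without advancing time (a new reading comes with each control period).
- manip.get_image(name): name is "scene" or "side" or "wrist"; returns a dict with "pixels" (480x640x3 uint8, blue, green, red), "fx", "fy", "cx", "cy" (pixels), "R" (3x3) and "t" (3): a world point X has camera coordinates R X + t. Camera axes: x right, y down, z forward; pixel columns grow to the right and rows downward; lengths in m; the calibration is good to about 2 mm. A picture is of the moment at which its call begins. There is no depth.
- manip.sign_off(): hands the job in; it is judged then, once.
The state is a dict: "clock": time; "qpos": joint angles; "qd": joint speeds; "effort": joint torques, N m; "position": TCP position; "ee_rot": TCP orientation; "contact_force": force on the tool from outside, world axes, zero at the start; "moment": the same for the moment, N m; "width": finger opening in m; "gripper_force": force on a finger pad.
Only numpy, scipy, OpenCV 4.12 (cv2) and the standard library are available. Lean on these libraries where they do the work, as an engineer would, in place of code of your own. Each camera call takes 0.05 s, during which the arm holds its last target. There are 200 camera calls.

## Working session

There is one attempt and no reset: what is moved stays moved. The work goes in short steps, Python scripts to look and compute and a tool call to move; the robot and the scene stay as the last step left them, time stands still between calls to the robot, and variables do not carry over. Pictures are saved under pics/ and viewed, at most 10 in all, crops included, and the job is handed in when it is done.

Besides the shell and the picture viewer there is one more tool, called after "Request:" as name(argument=value, ...) on one line, values as JSON. move_arm: Moves the arm, as the interface text tells. Scaled input: -1 to 1 covers 1 m each way for a shift and 360 degrees each way for a turn. Its arguments: {"type":"object","properties":{"steps":{"type":"array"},"squeeze":{"type":"number"}},"required":["steps"]}

```bash
mkdir -p pics; python3 - <<'E'
from rig import manip
import cv2
s=manip.get_state();print(s)
for n in ["scene","side"]:
    im=manip.get_image(n);cv2.imwrite(f"pics/{n}0.png",im["pixels"])
    print(n,im["fx"],im["cx"],im["cy"],im["R"],im["t"])
E
```

```text
{'clock': 0.0, 'qpos': array([ 1.11898519e+00,  2.76604975e-01,  1.50616769e+00,  4.69169764e-05,
        1.36067504e+00, -1.20997057e-01]), 'qd': array([ 0.00069984, -0.0010107 , -0.00025201, -0.00153903,  0.00129019,
        0.00217363]), 'effort': array([-1.06584008e-03, -4.16776764e+01, -2.45800102e+01, -6.18447648e-04,
        1.09559525e-02,  1.01079780e-05]), 'position': array([0.18653455, 0.54337055, 0.24742021]), 'ee_rot': array([-2.84034812e-04,  1.64658604e-01,  9.86350183e-01, -8.83266702e-04]), 'contact_force': array([0.01164672, 0.20389128, 0.87956242]), 'moment': array([-0.03234126, -0.05237588,  0.02141826]), 'gripper_force': 0.0, 'width': 0.08540810018235971}
scene 461.62961418454694 321.76444895296373 240.50332762498775 [[ 0.03849005  0.99913379  0.01581709]
 [ 0.80755356 -0.02177918 -0.58939199]
 [-0.58853697  0.03545887 -0.80769233]] [ 5.02292243e-04 -4.86208600e-01  1.64315544e+00]
side 537.7816292458066 318.9570505335148 242.92021861081062 [[ 0.95729482 -0.28836386 -0.02080664]
 [-0.15238938 -0.44211572 -0.88391808]
 [ 0.24569109  0.84934091 -0.46717868]] [-0.61582018  0.12506137  1.02256824]
```

View pics/scene0.png

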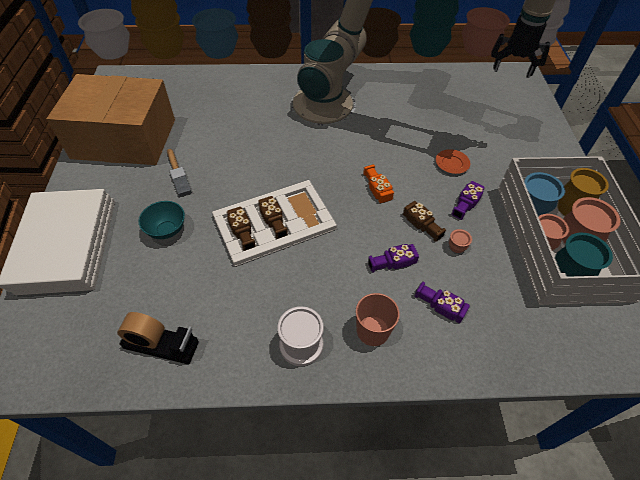

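View pics/side0.png

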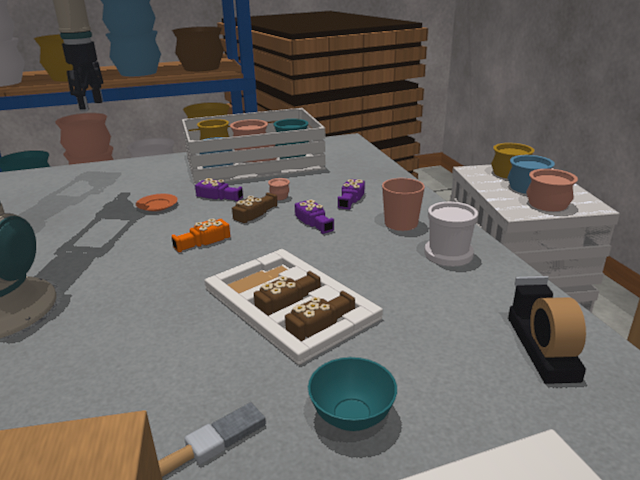

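Both views: the brown vase is at scene (425,219) with its neck towards the small pot at (460,240). The free recess, with brown paper, is at (305,210).
Possible mix-ups are purple (469,198), (395,257) and (443,301), orange (378,183), and the packed brown vases at (240,226) and (272,215). I choose the brown one at (425,219) and check it in a close crop.

```bash
cat > h.py <<'E'
import numpy as np,cv2
from rig import manip
def ray(im,u,v,z):
    R=np.array(im["R"]);t=np.array(im["t"]);c=-R.T@t
    d=R.T@np.array([(u-im["cx"])/im["fx"],(v-im["cy"])/im["fy"],1]);return c+d*(z-c[2])/d[2]
def proj(im,X):
    p=np.array(X)@np.array(im["R"]).T+np.array(im["t"])
    return np.c_[p[:,0]/p[:,2]*im["fx"]+im["cx"],p[:,1]/p[:,2]*im["fy"]+im["cy"]]
E
python3 - <<'E'
from h import *
im=manip.get_image("scene");p=im["pixels"]
a=cv2.resize(p[190:260,380:480],(800,560),interpolation=cv2.INTER_CUBIC)
b=cv2.resize(p[175:265,205:340],(800,533),interpolation=cv2.INTER_CUBIC)
cv2.imwrite("pics/cr.png",cv2.resize(np.vstack([a,b]),(585,600)))
print(ray(im,425,219,.03),ray(im,460,240,.03),ray(im,305,210,.01))
E
```

```text
[0.55616959 0.2688246  0.03      ] [0.63176934 0.35219828 0.03      ] [ 0.49791372 -0.06853348  0.01      ]
```

View pics/cr.png

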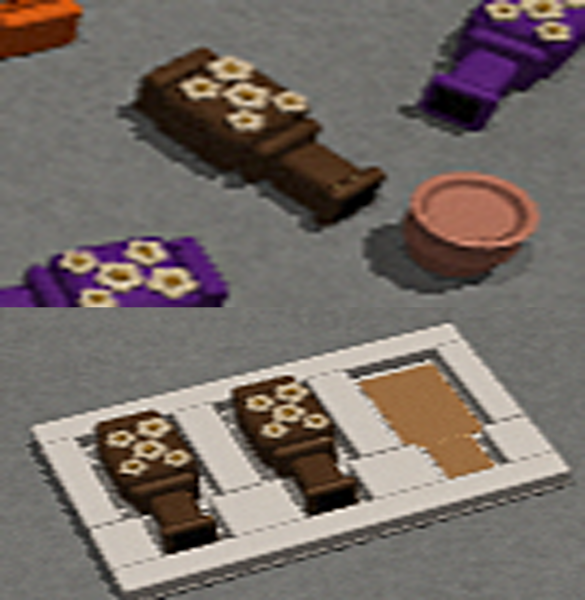

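The crop confirms it: a brown vase with cream flowers, foot at about (410,206), mouth at about (440,231). The free recess is the rightmost in the tray, with its narrow part pointing down the image.

```bash
python3 - <<'E'
from h import *
im=manip.get_image("scene")
f=ray(im,410,206,.036);m=ray(im,440,231,.034);print(f,m,np.degrees(np.arctan2(*(m-f)[[1,0]])),np.linalg.norm(m-f))
c=np.array([ray(im,*q,.024) for q in [(211.9,212.8),(310,180.5),(336.5,224.2),(233.8,262.7)]])
print(c,c.mean(0))
for a,b in[(0,1),(1,2),(3,2),(0,3)]:
    d=c[b]-c[a];print(np.linalg.norm(d),np.degrees(np.arctan2(d[1],d[0])))
from scipy.spatial.transform import Rotation as R
s=manip.get_state();w,x,y,z=s["ee_rot"];print(R.from_quat([x,y,z,w]).as_matrix(),s["position"])
E
```

```text
[0.51236209 0.23185661 0.036     ] [0.60260929 0.30175202 0.034     ] 37.75736962698761 0.11416622079831094
[[ 0.51327799 -0.33267072  0.024     ]
 [ 0.39451091 -0.05152875  0.024     ]
 [ 0.56356046  0.0187086   0.024     ]
 [ 0.68476624 -0.25833523  0.024     ]] [ 0.5390289  -0.15595652  0.024     ]
0.3051989939389992 112.90139479682823
0.18306020677272636 22.562094469999327
0.3023972973732103 113.62922130431932
0.1869063554566269 23.435420007737925
[[-9.45768176e-01  3.24842004e-01 -4.79207450e-04]
 [ 3.24842318e-01  9.45767755e-01 -9.06526402e-04]
 [ 1.58741101e-04 -1.01303068e-03 -9.99999474e-01]] [0.18664882 0.54359416 0.24779675]
```

Request:
move_arm(steps=[0,0,0.016,0.037,-0.028,0,1,0,0,0.032,0.074,-0.056,0,1,0,0,0.048,0.11,-0.084,0,1,0,0,0.064,0.147,-0.112,0,1,0,0,0.08,0.184,-0.14,0,1,0,0,0.096,0.22,-0.168,0,1,0,0,0.112,0.257,-0.196,0,1,0,0,0.128,0.294,-0.224,0,1,0,0,0.144,0.331,-0.252,0,1,0,0,0.158,0.368,-0.279,0,1], squeeze=30)

```text
clock: 1.2
position: [0.556, 0.2634, 0.2482]
ee_rot: [-0.0, -0.327, 0.945, 0.0]
contact_force: [0.7, -0.3, -0.2]
width: 0.0855
gripper_force: 0.0
```

```bash
python3 - <<'E'
from h import *
im=manip.get_image("wrist");im=manip.get_image("wrist");cv2.imwrite("pics/w1.png",im["pixels"])
s=manip.get_state();print(s["clock"],s["position"],s["ee_rot"],s["qpos"])
print(proj(im,[[.555,.265,.04],[.615,.312,.017],[.632,.352,.046]]))
E
```

```text
1.3 [0.55955242 0.26093528 0.24742974] [ 8.16627363e-04 -3.22832191e-01  9.46454758e-01 -1.44957730e-03] [ 0.32534393  0.33968405  1.41304013 -0.00294307  1.38722621 -1.90235925]
[[332.82062365 212.18027749]
 [331.6470561  272.86354271]
 [351.16481849 315.836557  ]]
```

View pics/w1.png

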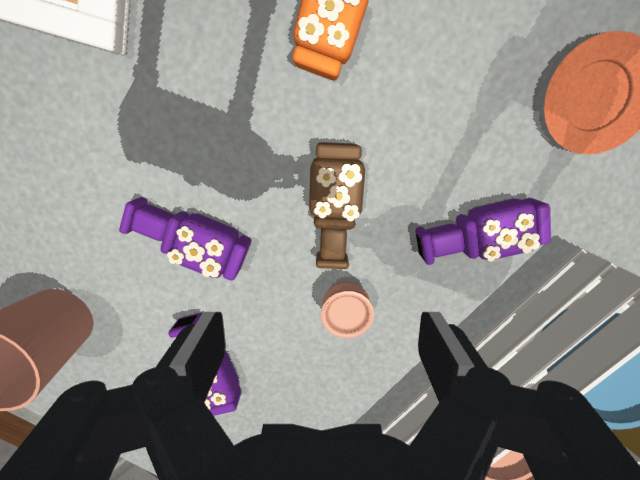

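The wrist view shows the brown vase: foot edge (339,144), belly sides at x 310 and 365 near y 190, lip (332,267), small pot (347,312).

```bash
cat >> h.py <<'E'
def outline(x,y,a,z0=0):
    a=np.radians(a);r=np.array([[np.cos(a),-np.sin(a)],[np.sin(a),np.cos(a)]]);P=[]
    for x0,x1,w,h in [(-54,-40,22,36),(-40,19,27,40),(19,31,22,36),(31,66,14,30),(66,76,18,34)]:
        for xx in np.linspace(x0,x1,12):
            for yy in np.linspace(-w,w,15):
                for zz in (0,h*.6,h): P.append([*(r@[xx/1e3,yy/1e3]+[x,y]),zz/1e3+z0])
    return np.array(P)
E
python3 - <<'E'
from h import *
from scipy.optimize import minimize
im=manip.get_image("wrist");p=im["pixels"]
print("cam",-np.array(im["R"]).T@im["t"])
hsv=cv2.cvtColor(p,cv2.COLOR_BGR2HSV)
m=((hsv[...,0]<18)&(hsv[...,1]>90)&(hsv[...,2]<140)).astype(np.uint8)
roi=np.zeros_like(m);roi[130:275,295:380]=1;m*=roi
m=cv2.morphologyEx(m,cv2.MORPH_CLOSE,np.ones((9,9)))
n,l,st,_=cv2.connectedComponentsWithStats(m);k=1+st[1:,4].argmax();m=(l==k).astype(np.uint8);print(st[k])
def rend(q):
    o=np.zeros_like(m)
    a=np.radians(q[2]);r=np.array([[np.cos(a),-np.sin(a)],[np.sin(a),np.cos(a)]])
    for x0,x1,w,h in [(-54,-40,22,36),(-40,19,27,40),(19,31,22,36),(31,66,14,30),(66,76,18,34)]:
        X=[[*(r@[xx/1e3,yy/1e3]+q[:2]),zz/1e3] for xx in(x0,x1) for yy in(-w,w) for zz in (0,h)]
        cv2.fillConvexPoly(o,cv2.convexHull((proj(im,X)*16).round().astype(np.int32)),1,shift=4)
    return o
f=lambda v:(rend([v[0]/1e3,v[1]/1e3,v[2]])!=m).sum()
r=minimize(f,[555,265,38],method="Nelder-Mead",options=dict(initial_simplex=[[555,265,38],[565,265,38],[555,275,38],[555,265,46]]))
print(r.x,r.fun,m.sum())
# pot check
print(ray(im,347,314,.046))
s=manip.get_state();w,x,y,z=s["ee_rot"];print(s["position"])
from scipy.spatial.transform import Rotation as R
yy=R.from_quat([x,y,z,w]).as_matrix()[:,1];print(np.degrees(np.arctan2(yy[1],yy[0])))
E
```

```text
cam [0.49220602 0.20974038 0.37322683]
[ 305  144   54  126 2970]
[545.13742025 261.38752211  37.02945228] 2950.0 2970
[0.62924383 0.34944274 0.046     ]
[0.5568385  0.26277011 0.24740818]
127.66944726706502
```

```bash
python3 - <<'E'
from h import *
from scipy.optimize import minimize
im=manip.get_image("wrist");p=im["pixels"]
hsv=cv2.cvtColor(p,cv2.COLOR_BGR2HSV)
print(hsv[165,340],hsv[245,332],hsv[152,340],hsv[200,375],hsv[170,305])
B,G,R_=[p[...,i].astype(int) for i in range(3)]
m=(((R_-B)>14)).astype(np.uint8)
roi=np.zeros_like(m);roi[130:275,295:380]=1;m*=roi
m=cv2.morphologyEx(m,cv2.MORPH_CLOSE,np.ones((5,5)))
n,l,st,_=cv2.connectedComponentsWithStats(m);k=1+st[1:,4].argmax();m=(l==k).astype(np.uint8);print(st[k])
def rend(q):
    o=np.zeros_like(m)
    a=np.radians(q[2]);r=np.array([[np.cos(a),-np.sin(a)],[np.sin(a),np.cos(a)]])
    for x0,x1,w,h in [(-54,-40,22,36),(-40,19,27,40),(19,31,22,36),(31,66,14,30),(66,76,18,34)]:
        X=[[*(r@[xx/1e3,yy/1e3]+q[:2]),zz/1e3] for xx in(x0,x1) for yy in(-w,w) for zz in (0,h)]
        cv2.fillConvexPoly(o,cv2.convexHull(proj(im,X).round().astype(np.int32)),1)
    return o
f=lambda v:float((cv2.GaussianBlur(rend([v[0]/1e3,v[1]/1e3,v[2]]).astype(np.float32),(7,7),2)-cv2.GaussianBlur(m.astype(np.float32),(7,7),2)).__abs__().sum())
r=minimize(f,[555,265,38],method="Nelder-Mead",options=dict(initial_simplex=[[555,265,38],[565,265,38],[555,275,38],[555,265,46]]))
print(r.x,r.fun,m.sum())
o=p.copy();q=r.x;cs,_=cv2.findContours(rend([q[0]/1e3,q[1]/1e3,q[2]]),0,1);cv2.drawContours(o,cs,-1,(0,255,0),1)
cs,_=cv2.findContours(m,0,1);cv2.drawContours(o,cs,-1,(0,0,255),1)
cv2.imwrite("pics/fit.png",cv2.resize(o[125:285,270:410],None,fx=3.5,fy=3.5))
E
```

```text
[ 13 129 103] [ 14 102 153] [ 14 108 166] [ 47   9 196] [ 14 121  84]
[ 301  145   55  127 5299]
[543.20125764 260.00477698  35.59919765] 577.9999389648438 5299
```

View pics/fit.png

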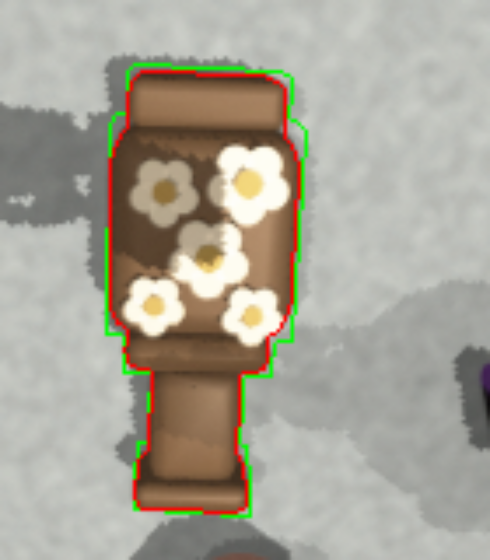

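Request:
move_arm(steps=[0,0,-0.004,-0.005,-0.002,-0.02,1,0,0,-0.004,-0.01,-0.004,-0.05,1,0,0,-0.004,-0.01,-0.004,-0.08,1,0,0,-0.004,-0.01,-0.004,-0.11,1,0,0,-0.004,-0.01,-0.004,-0.14,1,0,0,-0.004,-0.01,-0.004,-0.165,1,0,0,-0.004,-0.01,-0.004,-0.185,1,0,0,-0.004,-0.01,-0.004,-0.2,1,0,0,-0.004,-0.01,-0.004,-0.2,1,0,0,-0.004,-0.01,-0.004,-0.2,1])

```text
clock: 2.4
position: [0.544, 0.2618, 0.0487]
ee_rot: [-0.0, -0.314, 0.95, 0.0]
contact_force: [0.2, 0.6, -0.4]
width: 0.0854
gripper_force: 0.0
```

```bash
python3 - <<'E'
from h import *
im=manip.get_image("wrist");cv2.imwrite("pics/w2.png",im["pixels"])
s=manip.get_state();print(s["clock"],s["position"],s["contact_force"])
print(proj(im,outline(.545,.261,36)[[0]]),proj(im,[[.545,.261,.04]]))
E
```

```text
2.45 [0.54468436 0.26172522 0.04928139] [0.72722147 0.31849199 0.97136656]
[[276.35201798 189.01591211]] [[318.11769242 324.33548391]]
```

View pics/w2.png

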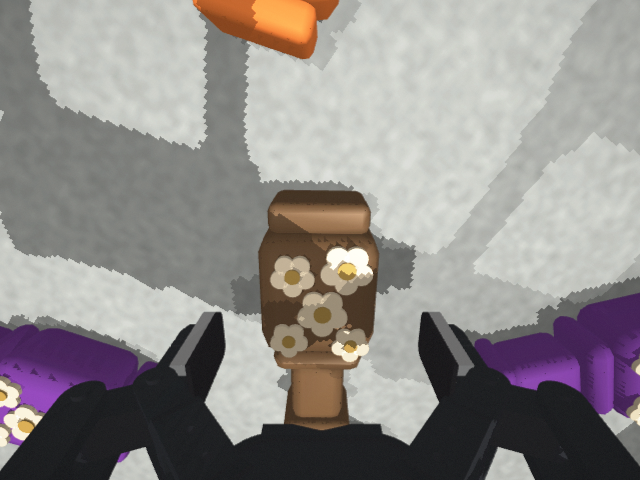

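Vase is centred between the fingers (belly cols 260–378, fingers 224 and 420). Go down the rest and close.

Request:
move_arm(steps=[0,0,0,0,0,-0.006,1,0,0,0,0,0,-0.013,1,0,0,0,0,0,-0.013,0.6,0,0,0,0,0,-0.013,0.4,0,0,0,0,0,-0.013,0.2,0,0,0,0,0,-0.013,0,0,0,0,0,0,-0.013,-0.3,0,0,0,0,0,-0.013,-1,0,0,0,0,0,-0.013,-1,0,0,0,0,0,-0.013,-1], squeeze=30)

```text
clock: 3.45
position: [0.5451, 0.2608, 0.0356]
ee_rot: [0.0, -0.313, 0.95, -0.0]
contact_force: [0.4, -0.9, 2.9]
width: 0.0531
gripper_force: 33.4
```

Request:
move_arm(steps=[0,0,0,0,0,0,-1,0,0,0,0,0,0.003,-1,0,0,0,0,0,0.01,-1,0,0,0,0,0,0.022,-1,0,0,0,0,0,0.036,-1,0,0,0,0,0,0.052,-1,0,0,0,0,0,0.07,-1,0,0,0,0,0,0.09,-1,0,0,0,0,0,0.1,-1,0,0,0,0,0,0.1,-1])

```text
clock: 4.45
position: [0.5458, 0.2613, 0.1375]
ee_rot: [0.002, -0.313, 0.95, 0.0]
contact_force: [-0.3, 0.6, -1.5]
width: 0.0532
gripper_force: 33.0
```

```bash
python3 - <<'E'
from h import *
im=manip.get_image("wrist");a=im["pixels"]
b=manip.get_image("side")["pixels"]
cv2.imwrite("pics/l.png",np.hstack([cv2.resize(a,(400,300)),cv2.resize(b[120:270,150:350],(400,300))]))
s=manip.get_state();print(s["clock"],s["position"],s["contact_force"],s["moment"],s["width"],s["gripper_force"])
E
```

```text
4.55 [0.54436577 0.26074346 0.13509335] [ 0.14112582 -1.50842943 -2.68144812] [-0.00849336 -0.0026498   0.02673126] 0.05323441619586052 32.95176029205322
```

View pics/l.png

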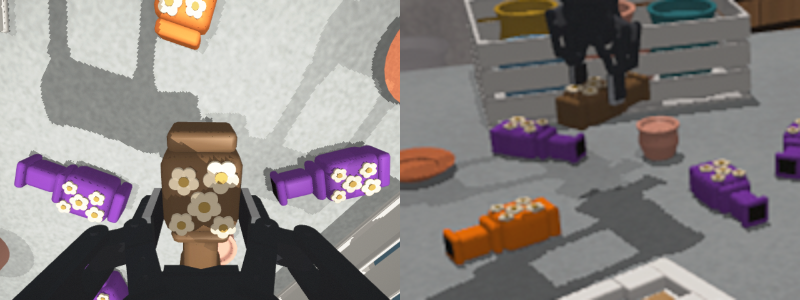

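Vase lifted, level, held at the belly (wrist cols ~260–384). Move near the tray, with the recess in the wrist view.

Request:
move_arm(steps=[0,0,-0.002,-0.002,-0.01,0,-1,0,0,-0.006,-0.006,-0.03,0,-1,0,0,-0.012,-0.013,-0.065,0,-1,0,0,-0.018,-0.02,-0.105,0,-1,0,0,-0.025,-0.028,-0.145,0,-1,0,0,-0.031,-0.036,-0.185,0,-1,0,0,-0.035,-0.041,-0.21,0,-1,0,0,-0.0375,-0.044,-0.225,0,-1,0,0,-0.0375,-0.045,-0.23,0,-1,0,0,-0.0375,-0.045,-0.23,0,-1])

```text
clock: 5.55
position: [0.4991, 0.0302, 0.1347]
ee_rot: [-0.001, -0.198, 0.98, 0.0]
contact_force: [0.3, -0.1, -2.1]
width: 0.0529
gripper_force: 32.9
```

```bash
python3 - <<'E'
from h import *
import pickle
manip.get_image("wrist");manip.get_image("wrist");im=manip.get_image("wrist");s=manip.get_state()
pickle.dump((im,s),open("w3.pkl","wb"))
cv2.imwrite("pics/w3.png",im["pixels"])
print(s["clock"],s["position"],s["ee_rot"],s["width"],s["contact_force"],im["fx"])
E
```

```text
5.7 [0.49977048 0.03153088 0.13508219] [-1.49535024e-04 -1.99604370e-01  9.79876514e-01  3.00614564e-04] 0.052975117584572004 [ 0.19721267  0.58457373 -2.08078752] 343.05460500729447
```

View pics/w3.png

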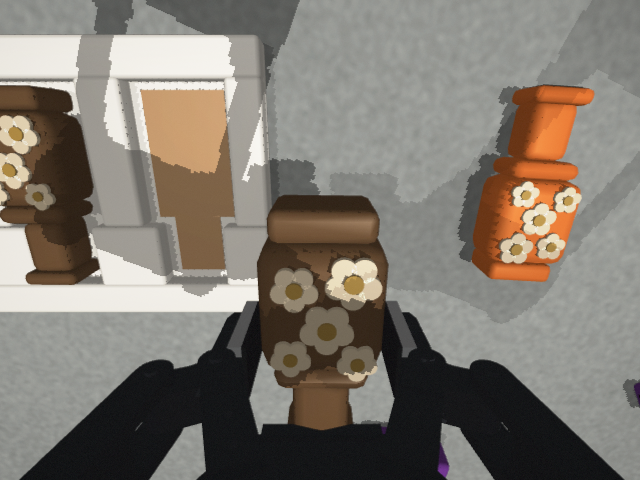

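Recess visible: paper corners (140,89), (224,90), narrow end (181,270)–(224,270), tray rim corner (262,36). Compare with the model.

```bash
python3 - <<'E'
from h import *
import pickle
im,s=pickle.load(open("w3.pkl","rb"))
p=im["pixels"]
def tr(cx,cy,a,pts):
    a=np.radians(a);r=np.array([[np.cos(a),-np.sin(a)],[np.sin(a),np.cos(a)]])
    return [[*(r@np.array(q[:2])/1e3+[cx,cy]),q[2]/1e3] for q in pts]
for n,q,z in [("pTL",(140,89),.0085),("pTR",(224,90),.0085),("nL",(181,270),.0085),("nR",(224,270),.0085),("cornerTop",(262,36),.024),("recTL",(118,80),.024),("recTR",(231,80),.024)]:
    print(n,ray(im,*q,z))
# fit vase in hand: rotation + x from foot outline, z0=.0995
z0=s["position"][2]-.0356
m=((p[...,2].astype(int)-p[...,0])>14).astype(np.uint8)
roi=np.zeros_like(m);roi[185:295,240:410]=1;m*=roi
m=cv2.morphologyEx(m,cv2.MORPH_CLOSE,np.ones((5,5)))
from scipy.optimize import minimize
def rend(q):
    o=np.zeros_like(m)
    for x0,x1,w,h in [(-54,-40,22,36),(-40,19,27,40)]:
        X=tr(q[0]/1e3,q[1]/1e3,q[2],[(x,y,z) for x in(x0,x1) for y in(-w,w) for z in (0,h)])
        X=np.array(X)+[0,0,z0]
        cv2.fillConvexPoly(o,cv2.convexHull(proj(im,X).round().astype(np.int32)),1)
    return o*roi
g=lambda a:cv2.GaussianBlur(a.astype(np.float32),(0,0),2)
f=lambda v:float(abs(g(rend(v))-g(m)).sum())
r=minimize(f,[500,31,23],method="Nelder-Mead",options=dict(initial_simplex=[[500,31,23],[506,31,23],[500,37,23],[500,31,27]]))
print(r.x,r.fun,m.sum(),"tcp",s["position"]);o=s["ee_rot"];print("tool axis yaw",np.degrees(2*np.arctan2(o[2],o[1])) )
# predicted tray points
for P in [(-71,62,8),(-71,128,8),(71,72,8),(71,118,8),(-96,152,24),(-71,62,24),(-71,128,24)]:
    print(P,proj(im,tr(.539,-.156,23,[P]))[0])
E
```

```text
pTL [ 0.44808477 -0.12297508  0.0085    ]
pTR [ 0.42657564 -0.07072948  0.0085    ]
nL [ 0.56607398 -0.06206077  0.0085    ]
nR [ 0.5526583  -0.03043497  0.0085    ]
cornerTop [ 0.3887087  -0.05449396  0.024     ]
recTL [ 0.44675692 -0.12941942  0.024     ]
recTR [ 0.4190701  -0.06420299  0.024     ]
[500.68299536  32.34649002  22.63361683] 1043.4854736328125 11701 tcp [0.49977048 0.03153088 0.13508219]
tool axis yaw 203.02765060368887
(-71, 62, 8) [134.49737286  88.72453986]
(-71, 128, 8) [232.35778445  88.729032  ]
(71, 72, 8) [177.97009562 280.41536417]
(71, 118, 8) [234.81499265 280.40234948]
(-96, 152, 24) [261.98468627  41.05047358]
(-71, 62, 24) [121.44342792  86.15418076]
(-71, 128, 24) [226.15010255  86.15937294]
```

Request:
move_arm(steps=[0,0,0,-0.001,-0.007,0,-1,0,0,0,-0.003,-0.022,0,-1,0,0,0,-0.005,-0.042,0,-1,0,0,0,-0.007,-0.062,0,-1,0,0,0,-0.009,-0.082,-0.005,-1,0,0,0,-0.011,-0.097,-0.012,-1,0,0,0,-0.012,-0.105,-0.02,-1,0,0,0,-0.012,-0.108,-0.03,-1,0,0,0,-0.012,-0.108,-0.035,-1,0,0,0,-0.012,-0.108,-0.035,-1])

```text
clock: 6.7
position: [0.487, -0.0763, 0.0993]
ee_rot: [-0.001, -0.199, 0.98, 0.001]
contact_force: [-0.1, 0.9, -1.6]
width: 0.0533
gripper_force: 32.8
```

```bash
python3 - <<'E'
from h import *
P=[];O=[]
for i in range(6):
    im=manip.get_image("wrist");s=manip.get_state();P.append(s["position"]);O.append(s["ee_rot"])
print(s["clock"],np.mean(P,0),np.mean(O,0),s["contact_force"]);cv2.imwrite("pics/w4.png",im["pixels"])
E
```

```text
7.0 [ 0.48796464 -0.07667261  0.10040983] [ 1.04207782e-04 -1.99618030e-01  9.79873695e-01  7.37911869e-05] [ 0.44703525  0.87940298 -1.60316665]
```

View pics/w4.png

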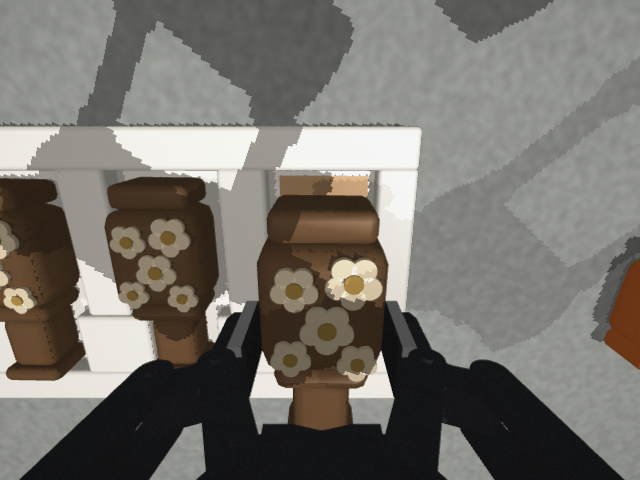

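```bash
python3 - <<'E'
from h import *
im=manip.get_image("wrist")
a,b=ray(im,279,176,.0085),ray(im,369,176,.0085)
c,d=ray(im,264,170,.024),ray(im,380,170,.024)
print((a+b)/2,np.linalg.norm(a-b),(c+d)/2,np.linalg.norm(c-d),ray(im,421,127,.024))
E
```

```text
[ 0.43737922 -0.09652507  0.0085    ] 0.05664651227904616 [ 0.43271899 -0.0998996   0.024     ] 0.06743848691783721 [ 0.38930351 -0.05826236  0.024     ]
```

Request:
move_arm(steps=[0,0,0,0,0,-0.004,-1,0,0,0,0,0,-0.01,-1,0,0,0,0,0,-0.017,-1,0,0,0,0,0,-0.024,-1,0,0,0,0,0,-0.031,-1,0,0,0,0,0,-0.037,-1,0,0,0,0,0,-0.042,-1,0,0,0,0,0,-0.046,-1,0,0,0,0,0,-0.048,-1,0,0,0,0,0,-0.05,-1])

```text
clock: 8.05
position: [0.4879, -0.0772, 0.0502]
ee_rot: [0.0, -0.199, 0.98, 0.0]
contact_force: [-0.0, 1.2, -1.8]
width: 0.0534
gripper_force: 32.9
```

Request:
move_arm(steps=[0,0,0,0,0,0,-1,0,0,0,0,0,0,-1,0,0,0,0,0,-0.001,-1,0,0,0,0,0,-0.002,-1,0,0,0,0,0,-0.003,-1,0,0,0,0,0,-0.004,-1,0,0,0,0,0,-0.005,-1,0,0,0,0,0,-0.005,-1,0,0,0,0,0,-0.005,-1,0,0,0,0,0,-0.005,-1])

```text
clock: 9.05
position: [0.4878, -0.0772, 0.0454]
ee_rot: [0.0, -0.199, 0.98, 0.0]
contact_force: [-0.0, -0.4, -1.4]
width: 0.0536
gripper_force: 32.9
```

Not yet in contact; continue down slowly, half a millimetre at a time.

Request:
move_arm(steps=[0,0,0,0,0,-0.0005,-1,0,0,0,0,0,-0.001,-1,0,0,0,0,0,-0.001,-1,0,0,0,0,0,-0.0015,-1,0,0,0,0,0,-0.0015,-1,0,0,0,0,0,-0.0015,-1,0,0,0,0,0,-0.0015,-1,0,0,0,0,0,-0.0015,-1,0,0,0,0,0,-0.0015,-1,0,0,0,0,0,-0.0015,-1])

```text
clock: 10.05
position: [0.4878, -0.0772, 0.0439]
ee_rot: [0.0, -0.199, 0.98, 0.0]
contact_force: [0.4, -0.3, -1.5]
width: 0.0532
gripper_force: 32.9
```

```bash
python3 - <<'E'
from h import *
F=[];P=[]
for i in range(5):
    im=manip.get_image("side");s=manip.get_state();F.append(s["contact_force"]);P.append(s["position"])
print(np.mean(F,0),np.mean(P,0),s["clock"])
cv2.imwrite("pics/s5.png",cv2.resize(im["pixels"][200:360,190:390],(800,600),interpolation=cv2.INTER_CUBIC))
E
```

```text
[-0.22463094 -0.09646137 -1.75745604] [ 0.48777001 -0.0771487   0.04382855] 10.3
```

Request:
move_arm(steps=[0,0,0,0,0,-0.0005,-1,0,0,0,0,0,-0.0005,-1,0,0,0,0,0,-0.0005,-1,0,0,0,0,0,-0.0005,-1,0,0,0,0,0,-0.001,-1,0,0,0,0,0,-0.001,-1,0,0,0,0,0,-0.001,-1,0,0,0,0,0,-0.001,-1,0,0,0,0,0,-0.001,-1,0,0,0,0,0,-0.001,-1])

```text
clock: 11.3
position: [0.4878, -0.0772, 0.0435]
ee_rot: [0.0, -0.199, 0.98, -0.0]
contact_force: [-1.5, 0.3, 7.9]
width: 0.0532
gripper_force: 33.9
```

Contact at the expected height (~10 N). Open slowly.

Request:
move_arm(steps=[0,0,0,0,0,0,0.25,0,0,0,0,0,0,0.3,0,0,0,0,0,0,0.4,0,0,0,0,0,0,0.5,0,0,0,0,0,0,0.6,0,0,0,0,0,0,0.7,0,0,0,0,0,0,0.75,0,0,0,0,0,0,0.75,0,0,0,0,0,0,0.75,0,0,0,0,0,0,0.75])

```text
clock: 12.3
position: [0.4878, -0.0772, 0.0428]
ee_rot: [-0.0, -0.199, 0.98, 0.0]
contact_force: [0.5, 0.2, 0.1]
width: 0.0749
gripper_force: 0.0
```

Request:
move_arm(steps=[0,0,0,0,0,0.004,0.75,0,0,0,0,0,0.012,0.75,0,0,0,0,0,0.025,0.75,0,0,0,0,0,0.045,0.75,0,0,0,0,0,0.07,0.75,0,0,0,0,0,0.1,0.75,0,0,0,0,0,0.13,0.75,0,0,0,-0.02,0,0.16,0.75,0,0,0,-0.03,0,0.18,0.75,0,0,0,-0.03,0,0.18,0.75])

```text
clock: 13.3
position: [0.4583, -0.0775, 0.2264]
ee_rot: [0.003, -0.199, 0.98, -0.002]
contact_force: [1.1, -0.3, -0.3]
width: 0.0745
gripper_force: 0.0
```

```bash
python3 - <<'E'
from h import *
manip.get_image("wrist");manip.get_image("wrist");im=manip.get_image("wrist");b=manip.get_image("side")["pixels"]
a=im["pixels"]
cv2.imwrite("pics/end.png",np.hstack([cv2.resize(a,(400,300)),cv2.resize(b[210:360,190:390],(400,300))]))
# expected vs actual on the placed vase
o=a.copy()
p=a;m=((p[...,2].astype(int)-p[...,0])>14).astype(np.uint8)
print(proj(im,[[.4884,-.0753,.048],[.4884-.054*.922,-.0753-.054*.3875,.044],[.4884+.076*.922,-.0753+.076*.3875,.042]]))
E
```

```text
[[310.53601508 252.94311369]
 [310.25217198 195.00761426]
 [311.23590203 320.19051722]]
```

View pics/end.png

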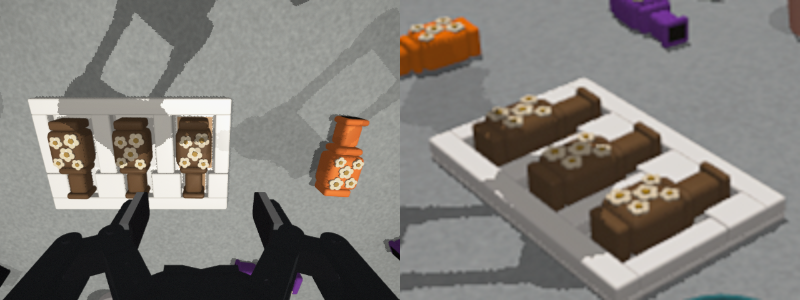

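The vase lies flat in its recess (wrist crop 193,155), level and in line with the two packed ones, and the gripper is clear. Handing in.

```bash
python3 -c "
from rig import manip
print(manip.sign_off())"
```

```text
the job is handed in; nothing more can be done
None
```

The vase is lying flat in the free recess with its neck in the narrow part, gripped at about 33 N and set down with roughly 10 N; I handed the job in at about 13.5 s, and the sign-off returned no verdict.

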